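# Load the spacer feeder and set its feed rate

### The job

Load the parts feeder: slide its shutter fully open by the red knob and leave it open, tip all six yellow spacers from the cup into the hopper, and stand the cup back upright on its blue disc. Then, reaching in under the magnifier lamp, slide the black fader on the controller until its white line is level with the orange mark, and let go. Leave the circuit board and the jar where they are.

Things in the scene. Friction and masses are not known exactly. Their poses are not given: they have to be found in the camera images.
- feeder: White parts feeder, fixed. Square hopper open at the top, 110 x 110 mm outside, 98 x 98 inside, floor 6 mm and rim 75 mm above the bench; in its +x it joins a solid deck 115 mm long, 70 mm high. In all 225 x 120 x 80 mm. Origin: under the hopper's centre, at bench height; x points from hopper to deck (away from the robot, within 0.15 rad), z up.
- hopper (a point): Centre of the hopper's inner floor, 6 mm above the bench; axes as the feeder's.
- shutter (a joint): Dark steel shutter, 108 x 108 x 4 mm, on the hopper's rim (top 80.5 mm above the bench), sliding along the feeder's +x with about 1.5 N friction: 0 m closed, 0.105 m at the end stop, lying over the deck, the hopper uncovered. Starts almost closed, stays where left.
- shutter_grip (a point): Top centre of the red knob on the shutter's centre, 113.5 mm above the bench: a block 20 mm long in x (the sliding direction), 30 mm wide in y, rising 33 mm above the plate. Axes as the feeder's. It moves with the shutter.
- controller: White controller box, fixed, 170 x 180 x 55 mm, origin at the centre of its underside, z up, x away from the robot, turned 0.25 to 0.6 rad to the left. The fader's track runs along its y through the centre of its top. A magnifier lamp stands on it (see point lamp).
- lamp (a point): Centre of the underside of the lamp's round white head with clear lens: 200 mm across, 315 to 350 mm above the bench, centred 10 mm in x beyond the middle of the fader track; steel arm at the box's far +x, +y corner. A vertical tool at the fader runs into it: come from the robot's side, the tool leaning back 35 to 45 degrees (pointing down and along the controller's +x).
- fader (a joint): Position of the black fader along its track in the controller's +y, 0 to 0.10 m (0.05 is the box's centre); about 1.5 N friction; it stays where it is left. It starts in the low quarter.
- fader_top (a point): Top centre of the fader's grip, 90.5 mm above the bench: a black block 24 mm in x, 16 mm in y (the sliding direction), 34 mm tall standing 1.5 mm over the box's top, with a white line across the middle of its top and down its far side. Axes as the controller's.
- mark (a joint): Position of the orange mark along the same scale as the fader, 0.05 to 0.09 m: the fader is set when joint fader equals joint mark. The mark cannot be touched or moved.
- mark_tip (a point): Centre of the orange mark: a bar 22 mm in x, 5 mm in y, 7 mm high beside the track, 30 mm further in the controller's x than the fader. Axes as the controller's.
- disc: Blue disc, 120 mm across, 3 mm thick, fixed to the bench: the cup's place. Origin: centre of its underside.
- cup: White flared cup (about 90 g), 55 mm tall, outer radius 24 mm at the foot, 38 at the rim, wall 3, floor 4 mm, standing on the disc. Origin: centre of its underside; z up. A black flat handle, 12 mm thick (in y), 24 mm high (26 to 50 mm above the foot), sticks out along the cup's -x to 104 mm from the axis (towards the robot, within 0.45 rad).
- cup_grip (a point): Point in the middle of the handle's free part, 78 mm from the cup's axis, 38 mm above the cup's foot (41 mm above the bench). Axes as the cup's.
- spacer0: Yellow nylon spacer, a solid cylinder 15 mm across, 13 mm long, 12 g, one of six lying in the cup (two layers of three). Origin: centre of its lower end.
- spacer1: Yellow nylon spacer, a solid cylinder 15 mm across, 13 mm long, 12 g, one of six lying in the cup (two layers of three). Origin: centre of its lower end.
- spacer2: Yellow nylon spacer, a solid cylinder 15 mm across, 13 mm long, 12 g, one of six lying in the cup (two layers of three). Origin: centre of its lower end.
- spacer3: Yellow nylon spacer, a solid cylinder 15 mm across, 13 mm long, 12 g, one of six lying in the cup (two layers of three). Origin: centre of its lower end.
- spacer4: Yellow nylon spacer, a solid cylinder 15 mm across, 13 mm long, 12 g, one of six lying in the cup (two layers of three). Origin: centre of its lower end.
- spacer5: Yellow nylon spacer, a solid cylinder 15 mm across, 13 mm long, 12 g, one of six lying in the cup (two layers of three). Origin: centre of its lower end.
- board: Round blue circuit board, 100 mm across, 32 mm tall with its blue transformer, loose. Bystander: leave alone.
- jar: Small closed jar, 48 mm across, 60 mm tall, loose. Bystander: leave alone.

How it is judged:
On the way, in this order (a step that is already met when the one before it is completed fails the run):
1. the shutter is slid open (at least 90 of its 105 mm) (value of joint shutter above 0.09 m), for 0.2 s.
2. all six spacers are in the hopper, the shutter still open (x of spacer0 in the frame of hopper between -0.05 and 0.05 m and y of spacer0 in the frame of hopper between -0.05 and 0.05 m and z of spacer0 in the frame of hopper between -0.005 and 0.062 m and x of spacer1 in the frame of hopper between -0.05 and 0.05 m and y of spacer1 in the frame of hopper between -0.05 and 0.05 m and z of spacer1 in the frame of hopper between -0.005 and 0.062 m and x of spacer2 in the frame of hopper between -0.05 and 0.05 m and y of spacer2 in the frame of hopper between -0.05 and 0.05 m and z of spacer2 in the frame of hopper between -0.005 and 0.062 m and x of spacer3 in the frame of hopper between -0.05 and 0.05 m and y of spacer3 in the frame of hopper between -0.05 and 0.05 m and z of spacer3 in the frame of hopper between -0.005 and 0.062 m and x of spacer4 in the frame of hopper between -0.05 and 0.05 m and y of spacer4 in the frame of hopper between -0.05 and 0.05 m and z of spacer4 in the frame of hopper between -0.005 and 0.062 m and x of spacer5 in the frame of hopper between -0.05 and 0.05 m and y of spacer5 in the frame of hopper between -0.05 and 0.05 m and z of spacer5 in the frame of hopper between -0.005 and 0.062 m and value of joint shutter above 0.09 m), for 0.2 s.
3. the cup stands upright and released on its disc (horizontal distance between cup and disc below 0.035 m and angle between cup's own z axis and vertical below 0.1 rad and z of cup in the frame of disc below 0.007 m and linear speed of cup below 0.03 m/s and contact force between the fingers and cup below 0.2 N), for 0.2 s.
4. the fader's line is within 5 mm of the orange mark (y of fader_top in the frame of mark_tip between -0.005 and 0.005 m), for 0.2 s.
At the end, for the whole second after the job is handed in: The shutter is open by at least 90 mm, all six spacers lie inside the hopper below its rim, the cup stands upright (within 0.1 rad) and released on the blue disc, its centre within 35 mm of the disc's, and the fader is at rest with its line within 5 mm of the orange mark (all of step 2 and all of step 3 and all of step 4 and velocity of joint fader between -0.005 and 0.005 m/s); the robot touches nothing.
It fails at once if the circuit board is moved by more than 25 mm (distance of board from where it was at the start of the episode above 0.025 m).
It fails at once if the jar is moved by more than 25 mm (distance of jar from where it was at the start of the episode above 0.025 m).
It also fails if it takes over 72 s, if anything falls off the work surface, if the arm or the gripper's body presses on something with over 40 N, if the wrist force passes 120 N, or if a joint passes its speed limit or range.

### The arm

A 6-joint arm with a two-finger parallel gripper is mounted at the origin on the work surface. World frame = base frame: x ahead of the robot, y to its left, z up, the work surface at z = 0. Lengths are in m, angles in rad, forces in N, time in s.
With the tool pointing down it reaches from about 0.4 to 0.925 m from the base axis. Payload 3.4 kg.
Tool frame: the origin (TCP) lies between the finger pads; the fingertips stand 17 mm ahead of it and the grasp point (between the pads) lies 2 mm behind it; z points along the fingers, y is the direction in which the jaws open and shut (so a half turn about z gives the same grasp; the last joint's range is limited). The gripper opens to 85 mm and grips with 20 to 120 N. Pads are 22 mm wide; open, the fingers measure 114 mm over their backs; the gripper's body (76 mm by 85 mm) begins 54 mm behind the grasp point. The pads swing forward as they close: fully open they stand 13 mm farther back than shut.
Start: joints at [-1.196, 0.307, 1.506, -0, 1.328, -0.073], TCP at [0.249, -0.518, 0.248] pointing down, gripper open.
Joint ranges: [-3.12, 3.12], [-1.05, 2.28], [0.14, 2.33], [-1.42, 4.57], [0.1, 2.73], [-2.68, 2.68]. Speed limits (rad/s): [2.57, 2.57, 3.14, 3.14, 3.14, 3.14].

### API

Orientations are given as a unit quaternion [w, x, y, z].
In Python, from workcell import state, optics, robot gives the robot as it stands. The module is installed in compiled form; this text tells all that it offers.
- The arm moves only by the tool servo_tool, never from a script. Its argument "motion" is a list of rows, each a list of 3 entries, a list of its own where there are three numbers: the turn, a rotation vector about the world's x, y, z in degrees, then the shift along the world's x, y, z in m, then the finger opening in m, from 0 to 0.0854. A call has exactly 8 rows; each row shifts and turns the commanded pose from where the row before left it; what a row does not reach is not made up. A row lasts 1/12 s, in which the tool goes at most 41.7 mm and 7.16 degrees, less where a joint would pass 70% of its speed; a pose out of reach is approached as far as the arm can. A call is refused whole if a number of a shift passes 0.0417 or a number of a turn 7.16, either way. A call with a gripper value outside its range is refused whole. The fingers move at their own pace and stop on an object; the grip force is fixed at half the most. Time passes only in rows, so rows that do not move let the fingers close, or fill a call up. It gives the time, the measured TCP pose, the force and the opening at its end, in the units of the state.
- state(): the state, without advancing time (a new reading comes with each control period).
- optics.camera(name): name is "scene" or "side" or "wrist"; returns the picture (480x640x3 uint8, blue, green, red); there is no depth.
- optics.camera_model(name): a dict with "fx", "fy", "cx", "cy" (pixels), "rvec" (rotation vector, rad) and "tvec" (3), from world to camera coordinates, as OpenCV has them. Camera axes: x right, y down, z forward; pixel columns grow to the right and rows downward; lengths in m; the calibration is good to about 2 mm. A picture is of the moment at which its call begins: read the wrist's pose just before it. camera_model takes no time and is no camera call; for the wrist camera it gives the pose at the moment of the call.
- robot.hand_in(): hands the job in, once; it reports no verdict.
The state is a dict: "t": time; "qpos": joint angles; "dq": joint speeds; "tau": joint torques, N m; "position": TCP position; "eef_rot": TCP orientation; "ft_force": force on the tool from outside, world axes, zero at the start; "wrist_torque": the same for the moment, N m; "width": finger opening in m.
Only numpy, scipy, OpenCV 4.12 (cv2) and the standard library are available. Lean on these libraries where they do the work, as an engineer would, in place of code of your own. Each camera call takes 0.05 s, during which the arm holds its last target. There are 200 camera calls.

## Working session

There is one attempt and no reset: what is moved stays moved. The work goes in short steps, Python scripts to look and compute and a tool call to move; the robot and the scene stay as the last step left them, time stands still between calls to the robot, and variables do not carry over. Pictures are saved under pics/ and viewed, about 8 in all and at most 12, crops included, and the job is handed in when it is done.

Besides the shell and the picture viewer there is one more tool, called as a command line: name --argument value ..., lists and objects as JSON in quotes. servo_tool: Moves the arm, as the interface text tells. Its arguments: {"type":"object","properties":{"motion":{"type":"array"}},"required":["motion"]}

```bash
mkdir -p pics
cat > h.py <<'E'
import numpy as np, cv2
from workcell import state, optics, robot
def cam(n):
    m=optics.camera_model(n); return m, optics.camera(n)
def ray(m,u,v):
    R=cv2.Rodrigues(np.array(m["rvec"],float))[0]; t=np.array(m["tvec"],float).ravel()
    d=R.T@np.array([(u-m["cx"])/m["fx"],(v-m["cy"])/m["fy"],1.]); return -R.T@t,d/np.linalg.norm(d)
def onz(m,u,v,z):
    o,d=ray(m,u,v); return o+d*(z-o[2])/d[2]
def proj(m,P):
    R=cv2.Rodrigues(np.array(m["rvec"],float))[0]; c=R@np.array(P,float)+np.array(m["tvec"],float).ravel()
    return np.array([m["fx"]*c[0]/c[2]+m["cx"],m["fy"]*c[1]/c[2]+m["cy"]])
def two(m1,p1,m2,p2):
    o1,d1=ray(m1,*p1);o2,d2=ray(m2,*p2)
    s=np.linalg.lstsq(np.c_[d1,-d2],o2-o1,rcond=None)[0]
    a=o1+d1*s[0];b=o2+d2*s[1]; return (a+b)/2,np.linalg.norm(a-b)
E
python3 - <<'E'
from h import *
for n in("scene","side"):
    m,i=cam(n); cv2.imwrite(f"pics/{n}0.png",i); print(n,{k:np.round(v,3).tolist() for k,v in m.items()}, ray(m,320,240))
E
```

```text
scene {'fx': 498.347, 'fy': 498.347, 'cx': 323.076, 'cy': 242.656, 'rvec': [2.244, 1.13, -0.383], 'tvec': [-0.357, -0.214, 1.246]} (array([ 0.96354784, -0.28125267,  0.84689628]), array([-0.50074346,  0.37363811, -0.78080122]))
side {'fx': 543.585, 'fy': 543.585, 'cx': 325.717, 'cy': 232.798, 'rvec': [1.082, -2.535, 0.843], 'tvec': [0.403, 0.407, 0.981]} (array([0.07752274, 0.46838768, 1.03210906]), array([ 0.44125048, -0.39461823, -0.80596183]))
```

View pics/scene0.png

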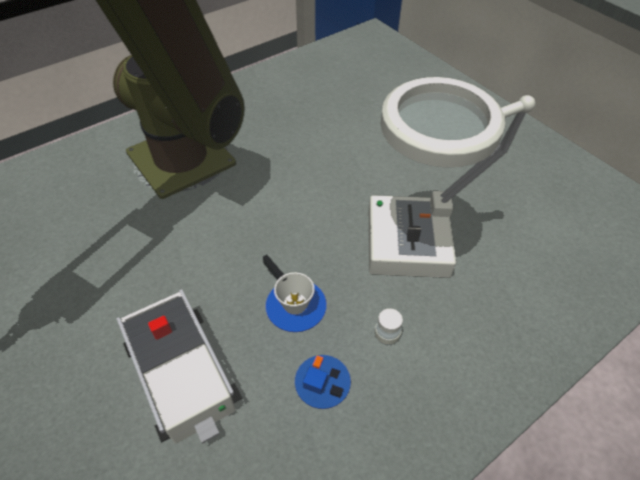

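View pics/side0.png

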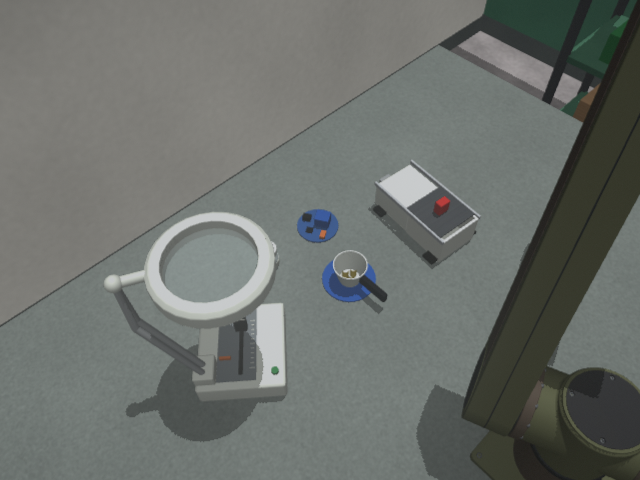

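The scene view has the feeder at about (180,370) with its red knob at (160,327), the cup at (295,292) on its disc, and the board at (322,380). The jar is at (389,325) and the fader at (414,235), with the mark near (425,216). The side view shows the same things: knob (442,205), cup (350,268), fader (241,325), mark (224,357).

```bash
cat > meas.py <<'E'
from h import *
M={n:optics.camera_model(n) for n in("scene","side")}
I={n:cv2.imread(f"pics/{n}0.png") for n in M}
def blob(n,cond,win):
    i=I[n].astype(int); b,g,r=i[...,0],i[...,1],i[...,2]; k=cond(b,g,r).astype(np.uint8)
    w=np.zeros_like(k); w[win[1]:win[3],win[0]:win[2]]=1; k&=w
    c=max(cv2.findContours(k,cv2.RETR_EXTERNAL,cv2.CHAIN_APPROX_NONE)[0],key=cv2.contourArea)
    f=np.zeros_like(k); cv2.drawContours(f,[c],-1,1,-1); mo=cv2.moments(f,True)
    return c[:,0,:].astype(float),(mo["m10"]/mo["m00"],mo["m01"]/mo["m00"]),mo["m00"]
def rect(n,c,z):
    P=np.array([onz(M[n],u,v,z)[:2] for u,v in c]); (cx,cy),(w,h),a=cv2.minAreaRect((P*1000).astype(np.float32)); return np.round([cx,cy,w,h,a],1)
red=lambda b,g,r:(r>120)&(g<60)&(b<60)
blue=lambda b,g,r:(b>110)&(r<70)&(g<110)
orange=lambda b,g,r:(r>140)&(g>50)&(g<130)&(b<80)
white=lambda b,g,r:(np.minimum(np.minimum(r,g),b)>185)
black=lambda b,g,r:(np.maximum(np.maximum(r,g),b)<45)
dark=lambda b,g,r:(np.maximum(np.maximum(r,g),b)<85)
W={"scene":dict(knob=(130,300,190,350),disc=(255,265,335,335),mark=(412,205,435,225),deck=(135,335,240,440),plate=(115,290,215,385),fader=(405,224,424,244),handle=(255,250,290,280),cup=(268,265,325,318)),
"side":dict(knob=(425,190,460,220),disc=(315,245,385,305),mark=(212,348,235,366),deck=(370,155,440,215),plate=(400,165,480,240),fader=(230,316,250,334),handle=(356,270,392,304),cup=(328,245,372,292))}
C=dict(knob=red,disc=blue,mark=orange,deck=white,plate=dark,fader=black,handle=black)
R={}
for k in C:
    for n in M:
        try: R[k,n]=blob(n,C[k],W[n][k])
        except Exception as e: print(k,n,e);continue
        print(k,n,np.round(R[k,n][1],1),R[k,n][2],"rect",rect(n,R[k,n][0],dict(knob=.1,disc=.003,mark=.06,deck=.07,plate=.0805,fader=.08,handle=.041)[k]))
    if (k,"scene") in R and (k,"side") in R:
        p,e=two(M["scene"],R[k,"scene"][1],M["side"],R[k,"side"][1]); print("   3D",np.round(p,4),"gap",round(e,4))
a=cv2.resize(I["scene"][60:290,360:540],None,fx=2.2,fy=2.2,interpolation=cv2.INTER_CUBIC); b=cv2.resize(I["side"][280:410,190:300],None,fx=3.6,fy=3.6,interpolation=cv2.INTER_CUBIC)
h=max(a.shape[0],b.shape[0]); o=np.zeros((h,a.shape[1]+b.shape[1],3),np.uint8); o[:a.shape[0],:a.shape[1]]=a; o[:b.shape[0],a.shape[1]:]=b
cv2.imwrite("pics/crop0.png",o); print(o.shape)
E
python3 meas.py
```

```text
knob scene [157.7 323.2] 193.0 rect [ 466.7 -251.6   29.6   20.9   83.7]
knob side [442.3 203.9] 15.0 rect [ 470.2 -254.8   29.5   12.8   51.7]
   3D [ 0.4695 -0.2514  0.1031] gap 0.0015
disc scene [296.5 313.2] 1400.0 rect [533.3 -17.4 116.9  97.9  59.9]
disc side [335.8 285.8] 369.0 rect [526.1  22.2  53.7 116.4  79.8]
   3D [ 0.5327 -0.0011 -0.0325] gap 0.0272
mark scene max() iterable argument is empty
mark side max() iterable argument is empty
deck scene [185.9 386.4] 3955.0 rect [ 578.2 -262.7  103.8  103.9   84.4]
deck side [407.4 185.7] 1222.0 rect [ 577.9 -261.9   98.7   93.2   83.9]
   3D [ 0.5787 -0.2638  0.0662] gap 0.0003
plate scene [155.  329.7] 1774.0 rect [ 475.  -252.5  102.1  106.2   84. ]
plate side [446.  213.4] 1113.0 rect [ 468.6 -248.9  105.2  105.1   84.2]
   3D [ 0.4586 -0.2592  0.0727] gap 0.0022
fader scene max() iterable argument is empty
fader side max() iterable argument is empty
handle scene [270.5 268.3] 33.0 rect [446.  -17.5   3.9  46.8  88.6]
handle side max() iterable argument is empty
(506, 792, 3)
```

View pics/crop0.png

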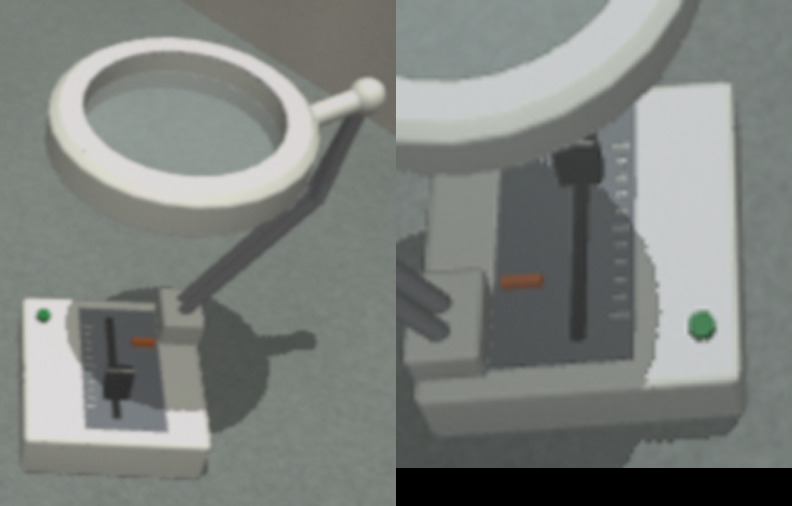

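The crop shows the fader's white line at scene pixel (414,228) and the mark at scene (425,215.5) and side (225,358). The track ends near scene (409.5,205.5) and (413,248.6). Next I locate the controller, disc and cup.

```bash
cat > m2.py <<'E'
import io,contextlib
with contextlib.redirect_stdout(io.StringIO()):
    from meas import *
s=lambda x,y:(360+x/2.2,60+y/2.2); d=lambda x,y:(190+(x-396)/3.6,280+y/3.6)
S,D=M["scene"],M["side"]
r=lambda v:np.round(v,4)
print("mark two",r(two(S,s(143,342),D,d(522,282))[0]),"z.06",r(onz(S,*s(143,342),.06)),r(onz(D,*d(522,282),.06)))
print("line far-top edge z.0905: ",r(onz(S,*s(119,370),.0905)))
print("track ends S",r(onz(S,*s(109,320),.055)),r(onz(S,*s(117,415),.055)),"D",r(onz(D,*d(577,338),.055)))
print("box S",[r(onz(S,*s(*p),.055)) for p in((22,300),(24,440),(208,447))]); print("box D",[r(onz(D,*d(*p),.055)) for p in((731,84),(740,380),(417,392))])
for n in M:
    i=I[n].astype(int); w=W[n]["disc"]; w=(w[0]-6,w[1],w[2]+6,w[3])
    k=((i[...,0]>i[...,2]+50)&(i[...,0]>i[...,1]+25)); ys,xs=np.nonzero(k); q=(xs>w[0])&(xs<w[2])&(ys>w[1])&(ys<w[3])
    P=np.array([onz(M[n],x,y,.003)[:2] for x,y in zip(xs[q],ys[q])],np.float32)*1000; print(n,"disc",cv2.minEnclosingCircle(P))
    w=W[n]["cup"]; c,ce,ar=blob(n,lambda b,g,r:(np.minimum(np.minimum(b,g),r)>125)&(abs(b-r)<25),w); P=np.array([onz(M[n],x,y,.058)[:2] for x,y in c],np.float32)*1000
    print(n,"cup centroid",ce,ar,"rimplane circle",cv2.minEnclosingCircle(P))
    w=W[n]["handle"]; g=I[n].max(2); ys,xs=np.nonzero(g<60); q=(xs>w[0])&(xs<w[2])&(ys>w[1])&(ys<w[3]); p=np.c_[xs[q],ys[q]].astype(np.float32)
    print(n,"handle",len(p),p.mean(0)); P=np.array([onz(M[n],x,y,.053)[:2] for x,y in p],np.float32)*1000; print("  rect z.053",cv2.minAreaRect(P), cv2.fitLine(P,cv2.DIST_L2,0,.01,.01).ravel())
E
python3 m2.py
```

```text
mark two [0.534  0.3153 0.0559] z.06 [0.5368 0.3132 0.06  ] [0.5313 0.3152 0.06  ]
line far-top edge z.0905:  [0.565  0.2491 0.0905]
track ends S [0.4934 0.3102 0.055 ] [0.5846 0.2355 0.055 ] D [0.4886 0.3127 0.055 ]
box S [array([0.4222, 0.2587, 0.055 ]), array([0.5559, 0.1486, 0.055 ]), array([0.6595, 0.2763, 0.055 ])]
box D [array([0.5476, 0.155 , 0.055 ]), array([0.4123, 0.2659, 0.055 ]), array([0.5227, 0.3904, 0.055 ])]
scene disc ((523.978759765625, -12.217386245727539), 60.285850524902344)
scene cup centroid (293.82837127845886, 288.21015761821366) 1142.0 rimplane circle ((519.1595458984375, -11.54960823059082), 41.95051956176758)
scene handle 169 [271.77515 266.97632]
  rect z.053 ((451.12139892578125, -17.96865463256836), (15.431612968444824, 57.478336334228516), 89.7751693725586) [ 9.9891603e-01 -4.6548959e-02  4.5273352e+02 -1.7403048e+01]
side disc ((520.442138671875, -9.65140438079834), 59.8212890625)
side cup centroid (349.77912621359224, 264.2111650485437) 824.0 rimplane circle ((519.5670166015625, -11.034517288208008), 38.66228103637695)
side handle 257 [373.0895  288.20624]
  rect z.053 ((445.8697204589844, -5.638612747192383), (71.74739837646484, 18.91202735900879), 0.5191870927810669) [ 9.9998671e-01 -5.1530199e-03  4.4530954e+02 -5.3044839e+00]
```

```bash
cat >> h.py <<'E'
def st():
    from scipy.spatial.transform import Rotation as Ro
    s=state(); q=s["eef_rot"]; R=Ro.from_quat([q[1],q[2],q[3],q[0]]).as_matrix()
    print("t",round(s["t"],2),"q",np.round(s["qpos"],3).tolist(),"p",np.round(s["position"],4).tolist(),"F",np.round(s["ft_force"],1).tolist(),"w",round(s["width"],4)); print(" ytool",np.round(R[:,1],3),"ztool",np.round(R[:,2],3))
    import json; open("log.jsonl","a").write(json.dumps([list(map(float,s["qpos"])),list(map(float,s["position"])),R.tolist()])+"\n")
    return s,R
E
python3 - <<'E'
from h import *
st()
import meas
p,e=two(meas.M["scene"],(271.8,267.0),meas.M["side"],(373.1,288.2)); print("handle",p,e)
E
```

```text
t 0.1 q [-1.195, 0.308, 1.508, 0.0, 1.328, -0.074] p [0.2493, -0.5175, 0.2475] F [-0.1, -0.0, -0.5] w 0.0854
 ytool [ 0.434 -0.901 -0.002] ztool [-0.001  0.002 -1.   ]
knob scene [157.7 323.2] 193.0 rect [ 466.7 -251.6   29.6   20.9   83.7]
knob side [442.3 203.9] 15.0 rect [ 470.2 -254.8   29.5   12.8   51.7]
   3D [ 0.4695 -0.2514  0.1031] gap 0.0015
disc scene [296.5 313.2] 1400.0 rect [533.3 -17.4 116.9  97.9  59.9]
disc side [335.8 285.8] 369.0 rect [526.1  22.2  53.7 116.4  79.8]
   3D [ 0.5327 -0.0011 -0.0325] gap 0.0272
mark scene max() iterable argument is empty
mark side max() iterable argument is empty
deck scene [185.9 386.4] 3955.0 rect [ 578.2 -262.7  103.8  103.9   84.4]
deck side [407.4 185.7] 1222.0 rect [ 577.9 -261.9   98.7   93.2   83.9]
   3D [ 0.5787 -0.2638  0.0662] gap 0.0003
plate scene [155.  329.7] 1774.0 rect [ 475.  -252.5  102.1  106.2   84. ]
plate side [446.  213.4] 1113.0 rect [ 468.6 -248.9  105.2  105.1   84.2]
   3D [ 0.4586 -0.2592  0.0727] gap 0.0022
fader scene max() iterable argument is empty
fader side max() iterable argument is empty
handle scene [270.5 268.3] 33.0 rect [446.  -17.5   3.9  46.8  88.6]
handle side max() iterable argument is empty
(506, 792, 3)
handle [ 0.44780036 -0.01228754  0.04252213] 0.004513464655181262
```

servo_tool --motion '[[[0,0,5.83],[0.022,0.0266,-0.004],0.05],[[0,0,5.83],[0.022,0.0266,-0.004],0.05],[[0,0,5.83],[0.022,0.0266,-0.004],0.05],[[0,0,5.83],[0.022,0.0266,-0.004],0.05],[[0,0,5.83],[0.022,0.0266,-0.004],0.05],[[0,0,5.83],[0.022,0.0266,-0.004],0.05],[[0,0,5.83],[0.022,0.0266,-0.004],0.05],[[0,0,5.83],[0.022,0.0266,-0.004],0.05]]'

```text
t: 0.77
position: [0.426, -0.3036, 0.2158]
eef_rot: [-0.0, 0.806, 0.592, -0.0]
ft_force: [-0.6, -0.8, 0.2]
width: 0.0499
```

servo_tool --motion '[[[0,0,5.83],[0.022,0.0266,-0.004],0.05],[[0,0,5.83],[0.022,0.0266,-0.004],0.05],[[0,0,0],[0,0,-0.02],0.05],[[0,0,0],[0,0,-0.02],0.05],[[0,0,0],[0,0,0],0.05],[[0,0,0],[0,0,0],0.05],[[0,0,0],[0,0,0],0.05],[[0,0,0],[0,0,0],0.05]]'

```text
t: 1.43
position: [0.4699, -0.2529, 0.1694]
eef_rot: [0.001, 0.743, 0.669, 0.0]
ft_force: [0.1, -0.4, -0.1]
width: 0.0498
```

Run:
```python
from h import *
st(); m,i=cam("scene"); cv2.imwrite("pics/s1.png",cv2.resize(i[240:460,80:300],None,fx=2.5,fy=2.5))
```

```text
t 1.43 q [-0.573, 0.323, 1.704, -0.0, 1.113, -0.468] p [0.4699, -0.2529, 0.1694] F [0.1, -0.4, -0.1] w 0.0498
 ytool [ 0.994 -0.105  0.002] ztool [ 0.002 -0.001 -1.   ]
```

View pics/s1.png

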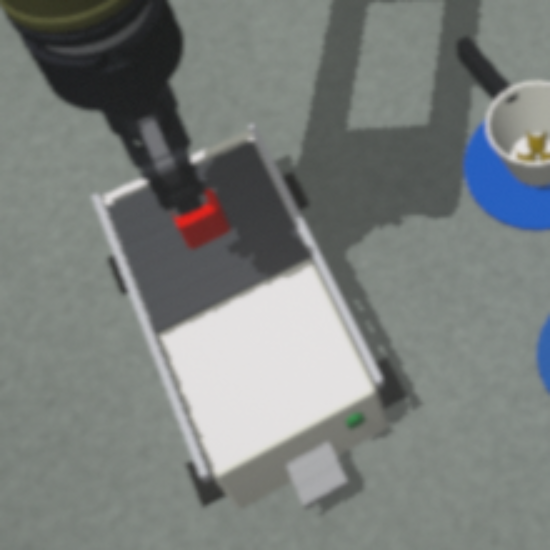

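The gripper straddles the knob correctly, with the knob at crop (203,215). I go down, grip and slide.

servo_tool --motion '[[[0,0,0],[0,0,-0.0163],0.05],[[0,0,0],[0,0,-0.0163],0.05],[[0,0,0],[0,0,-0.0163],0.05],[[0,0,0],[0,0,-0.0163],0.05],[[0,0,0],[0,0,0],0.0],[[0,0,0],[0,0,0],0.0],[[0,0,0],[0,0,0],0.0],[[0,0,0],[0,0,0],0.0]]'

```text
t: 2.15
position: [0.47, -0.2527, 0.1041]
eef_rot: [0.001, 0.743, 0.669, 0.0]
ft_force: [0.1, -1.0, -3.3]
width: 0.0191
```

servo_tool --motion '[[[0,0,0],[0.006,-0.0006,0],0.0],[[0,0,0],[0.0135,-0.0014,0],0.0],[[0,0,0],[0.0135,-0.0014,0],0.0],[[0,0,0],[0.0135,-0.0014,0],0.0],[[0,0,0],[0.0135,-0.0014,0],0.0],[[0,0,0],[0.0135,-0.0014,0],0.0],[[0,0,0],[0.0135,-0.0014,0],0.0],[[0,0,0],[0.008,-0.0008,0],0.0]]'

```text
t: 2.82
position: [0.5639, -0.2623, 0.104]
eef_rot: [-0.001, 0.743, 0.67, -0.002]
ft_force: [-22.0, -2.5, 20.5]
width: 0.0192
```

Run:
```python
from h import *
st()
```

```text
t 2.82 q [-0.502, 0.505, 1.58, -0.003, 1.06, -0.397] p [0.5639, -0.2623, 0.104] F [-22.0, -2.5, 20.5] w 0.0192
 ytool [ 0.995 -0.103 -0.004] ztool [-0.004 -0.001 -1.   ]
```

servo_tool --motion '[[[0,0,0],[-0.003,0.0003,0],0.0],[[0,0,0],[0,0,0],0.05],[[0,0,0],[0,0,0],0.05],[[0,0,0],[0,0,0],0.05],[[0,0,0],[0,0,0.01],0.05],[[0,0,0],[0,0,0.02],0.05],[[0,0,3],[0,0,0.03],0.05],[[0,0,6],[0,0,0.03],0.05]]'

```text
t: 3.48
position: [0.5608, -0.2611, 0.1939]
eef_rot: [-0.001, 0.687, 0.726, -0.0]
ft_force: [-0.1, 0.5, -0.1]
width: 0.0498
```

servo_tool --motion '[[[0,0,6],[-0.008,0.017,0.01],0.04],[[0,0,6],[-0.008,0.017,0],0.04],[[0,0,6],[-0.008,0.017,0],0.04],[[0,0,6],[-0.008,0.017,0],0.04],[[0,0,6],[-0.008,0.017,0],0.04],[[0,0,6],[-0.008,0.017,0],0.04],[[0,0,6],[-0.008,0.017,0],0.04],[[0,0,6],[-0.008,0.017,0],0.04]]'

```text
t: 4.15
position: [0.4971, -0.1248, 0.204]
eef_rot: [0.001, 0.331, 0.943, 0.0]
ft_force: [0.1, 0.4, 0.1]
width: 0.04
```

servo_tool --motion '[[[0,0,6],[-0.008,0.017,0],0.04],[[0,0,6],[-0.008,0.017,0],0.04],[[0,0,6],[-0.008,0.017,0],0.04],[[0,0,6],[-0.008,0.017,0],0.04],[[0,0,6],[-0.008,0.017,0],0.04],[[0,0,6],[-0.008,0.017,0],0.04],[[0,0,3],[-0.008,0.017,0],0.04],[[0,-5,0],[-0.008,0.017,-0.005],0.04]]'

```text
t: 4.82
position: [0.4379, 0.011, 0.2001]
eef_rot: [0.047, -0.001, 0.999, -0.0]
ft_force: [2.3, 0.3, -0.2]
width: 0.0398
```

Run:
```python
from h import *
st()
m,i=cam("scene"); cv2.imwrite("pics/scene2.png",i)
m2,j=cam("side"); cv2.imwrite("pics/side2.png",j)
```

```text
t 4.82 q [-0.077, 0.119, 1.908, 0.008, 1.021, -1.655] p [0.4379, 0.011, 0.2001] F [2.3, 0.3, -0.2] w 0.0398
 ytool [-0.002  1.    -0.   ] ztool [ 0.094 -0.    -0.996]
```

servo_tool --motion '[[[0,-5,0],[0,0,0],0.04],[[0,-5,0],[0,0,0],0.04],[[0,-5,0],[0,0,0],0.04],[[0,-5,0],[0,0,0],0.04],[[0,0,0],[0,0,0],0.04],[[0,0,0],[0,0,0],0.04],[[0,0,0],[0,0,0],0.04],[[0,0,0],[0,0,0],0.04]]'

```text
t: 5.58
position: [0.4359, 0.0101, 0.1995]
eef_rot: [0.217, -0.0, 0.976, -0.0]
ft_force: [-0.2, 0.9, -0.7]
width: 0.0401
```

Run:
```python
from h import *
st()
i=cv2.imread("pics/scene2.png"); j=cv2.imread("pics/side2.png")
cv2.imwrite("pics/c2.png",np.hstack([cv2.resize(i[230:440,100:340],(400,350)),cv2.resize(j[140:350,300:500],(400,350))]))
```

```text
t 5.58 q [-0.112, -0.011, 2.158, 0.089, 0.561, -1.748] p [0.4359, 0.0101, 0.1995] F [-0.2, 0.9, -0.7] w 0.0401
 ytool [-0.  1. -0.] ztool [ 0.424 -0.    -0.906]
```

View pics/c2.png

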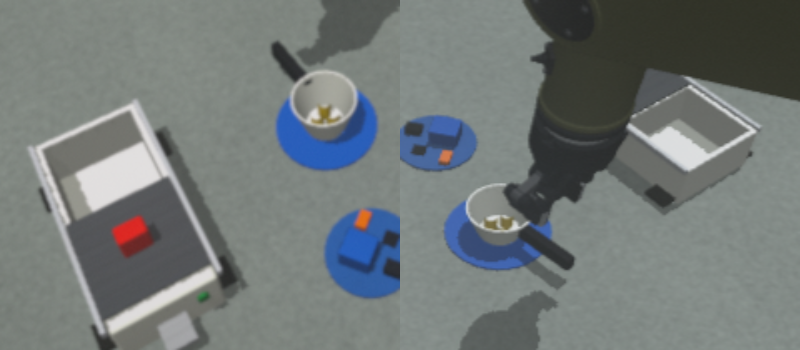

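```bash
cat > kin.py <<'E'
import numpy as np, json
from scipy.optimize import least_squares
from scipy.spatial.transform import Rotation as Ro
rz=lambda a:Ro.from_euler("z",a).as_matrix(); ry=lambda a:Ro.from_euler("y",a).as_matrix()
def fk(q,p,s4=1):
    h,a,off,L1,L2b,L2,L3,c=p
    A=rz(q[0]); B=A@ry(q[1]); C=B@ry(q[2]); R=C@rz(s4*q[3])@ry(q[4])@rz(q[5]+c)
    x=np.array([0,0,h])+A@[a,off,0]+B@[0,0,L1]+C@[L2b,0,L2]+R@[0,0,L3]
    return x,R
D=[json.loads(l) for l in open("log.jsonl")]
def fit():
    best=None
    for s4 in(1,-1):
      for c in(np.pi/2,-np.pi/2):
        f=lambda p:np.concatenate([np.r_[(fk(q,p,s4)[0]-x)*20,(fk(q,p,s4)[1]-np.array(R)).ravel()] for q,x,R in D]+[(p-np.array([.35,0,.04,.4,0,.4,.25,c]))*.002])
        r=least_squares(f,[.35,0,.04,.4,0,.4,.25,c])
        if best is None or r.cost<best[0]: best=(r.cost,s4,r.x)
    return best
lo=np.array([-3.12,-1.05,.14,-1.42,.1,-2.68]);hi=np.array([3.12,2.28,2.33,4.57,2.73,2.68])
def ik(x,R,p,s4,q0):
    f=lambda q:np.r_[(fk(q,p,s4)[0]-x)*5,(fk(q,p,s4)[1]-R).ravel()]
    r=least_squares(f,np.clip(q0,lo+1e-3,hi-1e-3),bounds=(lo,hi)); return r.x,np.sqrt(2*r.cost)
E
python3 - <<'E'
from kin import *
c,s4,p=fit(); print(c,s4,np.round(p,4))
for q,x,R in D: print(np.round((fk(q,p,s4)[0]-x)*1000,1),end=" ")
print()
def Rt(h,lean): # cup handle->cup azimuth h deg, lean fwd deg
    h=np.radians(h);l=np.radians(lean);H=np.array([np.cos(h),np.sin(h),0]);z=H*np.sin(l)-np.array([0,0,1])*np.cos(l);y=np.array([-H[1],H[0],0]);return np.c_[np.cross(y,z),y,z],H
for lean in(0,15,20,25,30):
    R,H=Rt(0,lean); q,e=ik(np.array([.444,-.0115,.041]),R,p,s4,D[-1][0]); print("grasp",lean,np.round(q,2),round(e,4))
for lean in(15,25):
  for h in(-60,-90,-105,-120,-135,-150,60,90,120):
    q=np.array(D[-1][0]);out=[]
    for hh in np.linspace(0,h,9):
        R,H=Rt(hh,lean); q,e=ik(np.array([.46,-.25,.27]),R,p,s4,q)
    out.append(round(e,3))
    for l in np.linspace(lean,lean-120,13):
        R,H=Rt(h,l); q,e=ik(np.array([.4595,-.2513,.225])+.01*H,R,p,s4,q); 
        if l in(lean-60,lean-90,lean-110,lean-120): out.append(round(e,3))
    print(lean,h,out,np.round(q,2))
E
```

```text
2.174515002080192e-07 1 [0.1922 0.     0.0422 0.6465 0.1092 0.4166 0.3542 1.5708]
[ 0. -0.  0.] [0. 0. 0.] [-0.  0.  0.] [ 0. -0. -0.] [ 0. -0. -0.] 
grasp 0 [-0.12  0.41  2.03 -0.    0.7  -1.69] 0.0
grasp 15 [-0.15  0.36  2.24  0.14  0.28 -1.85] 0.0
grasp 20 [-0.17  0.37  2.31  0.45  0.13 -2.18] 0.0
grasp 25 [-0.19  0.37  2.33  0.94  0.1  -2.68] 0.0744
grasp 30 [-0.18  0.34  2.33  0.95  0.1  -2.68] 0.1764
15 -60 [np.float64(0.0), np.float64(0.0), np.float64(0.0), np.float64(0.0), np.float64(0.0)] [-0.77  1.12  1.11  0.63  2.67 -1.07]
15 -90 [np.float64(0.0), np.float64(0.0), np.float64(0.0), np.float64(0.0), np.float64(0.0)] [-0.98  1.05  1.36  0.91  2.39 -0.99]
15 -105 [np.float64(0.0), np.float64(0.0), np.float64(0.0), np.float64(0.0), np.float64(0.0)] [-1.07  1.01  1.52  1.    2.23 -1.05]
15 -120 [np.float64(0.0), np.float64(0.0), np.float64(0.0), np.float64(0.0), np.float64(0.0)] [-1.17  0.98  1.71  1.09  2.08 -1.15]
15 -135 [np.float64(0.0), np.float64(0.0), np.float64(0.0), np.float64(0.0), np.float64(0.0)] [-1.25  0.96  1.9   1.19  1.95 -1.3 ]
15 -150 [np.float64(0.0), np.flo
[... 1007 characters left out ...]
.88  1.7   1.04  1.98 -1.09]
25 -135 [np.float64(0.0), np.float64(0.0), np.float64(0.0), np.float64(0.0), np.float64(0.0)] [-1.27  0.85  1.9   1.15  1.83 -1.21]
25 -150 [np.float64(0.0), np.float64(0.0), np.float64(0.0), np.float64(0.0), np.float64(0.0)] [-1.34  0.84  2.11  1.3   1.71 -1.38]
25 60 [np.float64(0.862), np.float64(0.0), np.float64(0.0), np.float64(0.0), np.float64(0.0)] [ 0.03  0.89  1.66 -1.14  1.94 -2.1 ]
25 90 [np.float64(1.32), np.float64(0.192), np.float64(0.0), np.float64(0.0), np.float64(0.038)] [ 0.16  0.83  2.05 -1.42  1.69 -1.82]
25 120 [np.float64(1.561), np.float64(0.298), np.float64(0.274), np.float64(0.557), np.float64(0.598)] [ 0.36  0.91  2.29 -1.42  1.67 -1.48]
```

The hopper is open and clear, and the cup is untouched on its disc. Six exactly fitted poses give me a kinematic model. The plan is to grip the handle with about 10° lean, yaw the cup to face −y, then tilt it 120°.

servo_tool --motion '[[[0,3.75,0],[0.0023,-0.0055,-0.015],0.04],[[0,3.75,0],[0.0023,-0.0055,-0.015],0.04],[[0,3.75,0],[0.0023,-0.0055,-0.015],0.04],[[0,3.75,0],[0.0023,-0.0055,-0.015],0.04],[[0,0,0],[0,0,-0.02],0.04],[[0,0,0],[0,0,-0.02],0.04],[[0,0,0],[0,0,-0.02],0.04],[[0,0,0],[0,0,-0.01],0.04]]'

```text
t: 6.25
position: [0.4439, -0.0118, 0.0661]
eef_rot: [0.086, -0.0, 0.996, 0.0]
ft_force: [-0.1, -0.1, -0.9]
width: 0.04
```

Run:
```python
from h import *
st()
m,i=cam("scene"); m2,j=cam("side"); 
cv2.imwrite("pics/c3.png",np.hstack([cv2.resize(i[230:350,230:350],(400,400)),cv2.resize(j[220:340,310:430],(400,400))]))
```

```text
t 6.25 q [-0.141, 0.317, 2.138, 0.049, 0.517, -1.753] p [0.4439, -0.0118, 0.0661] F [-0.1, -0.1, -0.9] w 0.04
 ytool [-0.  1.  0.] ztool [ 0.171  0.    -0.985]
```

View pics/c3.png

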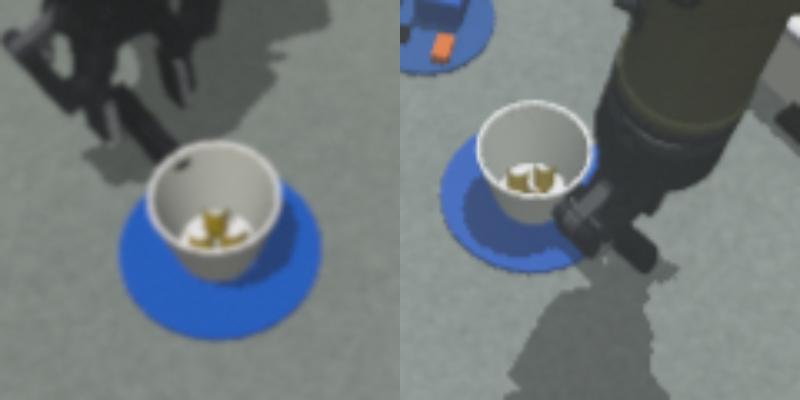

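The fingers straddle the handle in both views. I lower, grip and lift.

servo_tool --motion '[[[0,0,0],[0,0,-0.0115],0.04],[[0,0,0],[0,0,-0.0115],0.04],[[0,0,0],[0,0,0],0.0],[[0,0,0],[0,0,0],0.0],[[0,0,0],[0,0,0],0.0],[[0,0,0],[0,0,0],0.0],[[0,0,0],[0,0,0],0.0],[[0,0,0],[0,0,0.005],0.0]]'

```text
t: 7.02
position: [0.4422, -0.0115, 0.0501]
eef_rot: [0.087, -0.0, 0.996, 0.0]
ft_force: [-0.7, 0.3, -0.7]
width: 0.0106
```

servo_tool --motion '[[[0,0,0],[0,0,0.01],0.0],[[0,0,0],[0,0,0.02],0.0],[[0,0,0],[0,0,0.025],0.0],[[0,0,0],[0,0,0.03],0.0],[[0,0,0],[0,0,0.03],0.0],[[0,0,0],[0,0,0.03],0.0],[[0,0,0],[0,0,0.02],0.0],[[0,0,0],[0,0,0.01],0.0]]'

```text
t: 7.68
position: [0.4438, -0.0117, 0.2291]
eef_rot: [0.09, -0.0, 0.996, -0.0]
ft_force: [-0.0, -0.8, -1.9]
width: 0.0113
```

Run:
```python
from h import *
st()
m,i=cam("scene"); m2,j=cam("side"); 
cv2.imwrite("pics/c4.png",np.hstack([cv2.resize(i[200:360,220:380],(400,400)),cv2.resize(j[200:360,300:460],(400,400))]))
```

```text
t 7.68 q [-0.141, 0.054, 1.909, 0.029, 1.0, -1.726] p [0.4438, -0.0117, 0.2291] F [-0.0, -0.8, -1.9] w 0.0113
 ytool [-0.     1.    -0.001] ztool [ 0.18  -0.001 -0.984]
```

View pics/c4.png

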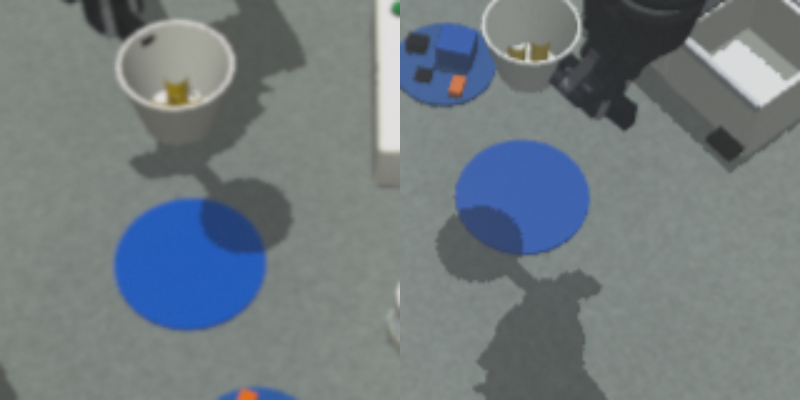

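The cup is held level with the spacers inside, and the disc is free: I carry it over and turn it.

servo_tool --motion '[[[0,0,-2],[0,-0.004,0],0.0],[[0,0,-4],[0.001,-0.01,0],0.0],[[0,0,-6],[0.001,-0.01,0.002],0.0],[[0,0,-6],[0.001,-0.01,0.002],0.0],[[0,0,-6],[0.001,-0.01,0.002],0.0],[[0,0,-6],[0.001,-0.01,0.002],0.0],[[0,0,-6],[0.001,-0.01,0.002],0.0],[[0,0,-6],[0.001,-0.01,0.002],0.0]]'

```text
t: 8.45
position: [0.4481, -0.0857, 0.2357]
eef_rot: [0.08, 0.359, 0.929, -0.032]
ft_force: [-0.1, 0.6, -1.5]
width: 0.0108
```

servo_tool --motion '[[[0,0,-6],[0.001,-0.01,0.002],0.0],[[0,0,-6],[0.001,-0.01,0.002],0.0],[[0,0,-6],[0.001,-0.01,0.002],0.0],[[0,0,-6],[0.001,-0.01,0.002],0.0],[[0,0,-6],[0.001,-0.01,0.002],0.0],[[0,0,-6],[0.001,-0.01,0.002],0.0],[[0,0,-6],[0.001,-0.01,0],0.0],[[0,0,-6],[0.001,-0.01,0],0.0]]'

```text
t: 9.12
position: [0.4566, -0.1655, 0.2478]
eef_rot: [0.06, 0.706, 0.703, -0.062]
ft_force: [0.0, -0.4, -1.9]
width: 0.0107
```

Run:
```python
from h import *
st()
```

```text
t 9.12 q [-0.314, 0.164, 1.723, -0.177, 1.209, -0.25] p [0.4566, -0.1655, 0.2478] F [0.0, -0.4, -1.9] w 0.0107
 ytool [ 1.    -0.005 -0.002] ztool [-0.003 -0.172 -0.985]
```

servo_tool --motion '[[[4,0,0],[0.001,0,0],0.0],[[6,0,0],[0.001,0,0],0.0],[[6.5,0,0],[0,0,0],0.0],[[6.5,0,0],[0,0,0],0.0],[[6.5,0,0],[0,0,0],0.0],[[6.5,0,0],[0,0,0],0.0],[[6.5,0,0],[0,0,0],0.0],[[6.5,0,0],[0,0,0],0.0]]'

```text
t: 9.78
position: [0.4595, -0.1662, 0.2488]
eef_rot: [-0.237, 0.666, 0.666, 0.238]
ft_force: [0.4, 0.4, -2.4]
width: 0.0109
```

Run:
```python
from h import *
st()
```

```text
t 9.78 q [-0.775, 0.412, 1.555, 0.473, 1.68, -0.845] p [0.4595, -0.1662, 0.2488] F [0.4, 0.4, -2.4] w 0.0109
 ytool [ 1.    -0.001  0.001] ztool [ 0.001  0.633 -0.774]
```

servo_tool --motion '[[[5.5,0,0],[0,-0.008,-0.004],0.0],[[5.5,0,0],[0,-0.008,-0.004],0.0],[[5.5,0,0],[0,-0.008,-0.004],0.0],[[5.5,0,0],[0,-0.008,-0.004],0.0],[[5.5,0,0],[0,-0.008,-0.004],0.0],[[5.5,0,0],[0,-0.008,-0.004],0.0],[[5.5,0,0],[0,-0.008,-0.003],0.0],[[4.5,0,0],[0,-0.006,-0.002],0.0]]'

```text
t: 10.45
position: [0.4595, -0.2286, 0.2176]
eef_rot: [-0.465, 0.534, 0.532, 0.465]
ft_force: [0.6, -1.1, -1.1]
width: 0.0109
```

Run:
```python
from h import *
st()
```

```text
t 10.45 q [-0.958, 0.856, 1.41, 0.743, 2.136, -1.017] p [0.4595, -0.2286, 0.2176] F [0.6, -1.1, -1.1] w 0.0109
 ytool [ 1.    -0.002 -0.002] ztool [ 0.002  0.991 -0.134]
```

servo_tool --motion '[[[5,0,0],[0,-0.009,-0.001],0.0],[[5,0,0],[0,-0.009,-0.001],0.0],[[5,0,0],[0,-0.009,-0.001],0.0],[[5,0,0],[0,-0.009,0],0.0],[[4,0,0],[0,-0.009,0],0.0],[[3,0,0],[0,-0.006,0],0.0],[[0,0,0],[0,0,0],0.0],[[0,0,0],[0,0,0],0.0]]'

```text
t: 11.12
position: [0.4597, -0.2783, 0.2154]
eef_rot: [0.576, -0.411, -0.41, -0.576]
ft_force: [-0.8, -0.1, 0.4]
width: 0.0109
```

Run:
```python
from h import *
st()
m,i=cam("scene"); m2,j=cam("side"); 
cv2.imwrite("pics/c5.png",np.hstack([cv2.resize(i[220:440,80:300],(400,400)),cv2.resize(j[120:300,340:520],(400,400))]))
```

```text
t 11.12 q [-0.983, 1.098, 1.332, 0.942, 2.435, -0.976] p [0.4597, -0.2783, 0.2154] F [-0.8, -0.1, 0.4] w 0.0109
 ytool [ 1.    -0.001 -0.002] ztool [0.001 0.945 0.327]
```

View pics/c5.png

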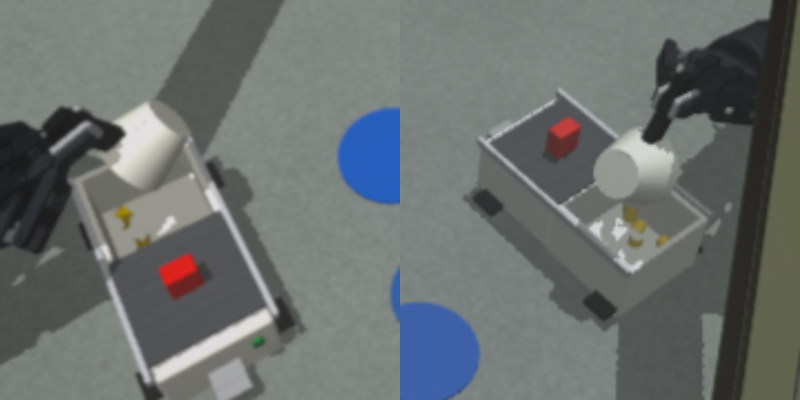

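Spacers lie in the hopper and the cup is at about 119° tilt. I bring the cup back upright, then count.

servo_tool --motion '[[[-3,0,0],[0,0.004,0.004],0.0],[[-6,0,0],[0,0.008,0.005],0.0],[[-6,0,0],[0,0.008,0.005],0.0],[[-6,0,0],[0,0.008,0.005],0.0],[[-6,0,0],[0,0.008,0.005],0.0],[[-6,0,0],[0,0.008,0.005],0.0],[[-6,0,0],[0,0.008,0.005],0.0],[[-6,0,0],[0,0.008,0.005],0.0]]'

```text
t: 11.88
position: [0.4595, -0.2186, 0.2575]
eef_rot: [-0.371, 0.601, 0.602, 0.373]
ft_force: [0.4, 0.2, -1.7]
width: 0.0107
```

servo_tool --motion '[[[-6,0,0],[0,0.008,0],0.0],[[-6,0,0],[0,0.008,0],0.0],[[-6,0,0],[0,0.008,0],0.0],[[-6,0,0],[0,0.008,0],0.0],[[-6,0,0],[0,0.008,0],0.0],[[-6,0,0],[0,0.008,0],0.0],[[-6,0,0],[0,0.008,0],0.0],[[-6,0,0],[0,0.008,0],0.0]]'

```text
t: 12.55
position: [0.4592, -0.1543, 0.2583]
eef_rot: [-0.094, 0.7, 0.701, 0.097]
ft_force: [-0.3, 0.1, -1.2]
width: 0.0109
```

Run:
```python
from h import *
st()
```

```text
t 12.55 q [-0.58, 0.234, 1.62, 0.231, 1.438, -0.629] p [0.4592, -0.1543, 0.2583] F [-0.3, 0.1, -1.2] w 0.0109
 ytool [1.    0.    0.005] ztool [ 0.004  0.268 -0.963]
```

servo_tool --motion '[[[-6.5,0,0],[0,0.01,0],0.0],[[-6.5,0,0],[0,0.01,0],0.0],[[-6.5,0,0],[0,0.01,0],0.0],[[-6.0,0,0],[0,0.01,0],0.0],[[0,0,6],[0,0.015,0],0.0],[[0,0,6],[0,0.015,0],0.0],[[0,0,6],[0,0.015,0],0.0],[[0,0,6],[0,0.015,0],0.0]]'

```text
t: 13.22
position: [0.4584, -0.053, 0.2573]
eef_rot: [0.071, 0.54, 0.838, -0.044]
ft_force: [-0.4, -0.3, -1.1]
width: 0.0108
```

Run:
```python
from h import *
st()
m,i=cam("scene"); m2,j=cam("side"); 
cv2.imwrite("pics/c6.png",np.hstack([cv2.resize(i[230:430,100:340],(480,400)),cv2.resize(j[140:260,390:500],None,fx=2.9,fy=2.9)[:400] if 0 else cv2.resize(j[150:270,400:496],(320,400))]))
for n,k in(("scene",i),("side",j)):
    h=cv2.cvtColor(k,cv2.COLOR_BGR2HSV); y=cv2.inRange(h,(15,120,60),(35,255,255)); nn,_,s,c=cv2.connectedComponentsWithStats(y); print(n,[(s[a][4],np.round(c[a]).tolist()) for a in range(1,nn) if s[a][4]>3])
```

```text
t 13.22 q [-0.097, 0.103, 1.771, -0.155, 1.186, -0.47] p [0.4584, -0.053, 0.2573] F [-0.4, -0.3, -1.1] w 0.0108
 ytool [0.911 0.413 0.002] ztool [ 0.07  -0.151 -0.986]
scene [(np.int32(90), [144.0, 338.0]), (np.int32(54), [145.0, 353.0]), (np.int32(8), [159.0, 354.0])]
side [(np.int32(21), [443.0, 217.0]), (np.int32(16), [454.0, 223.0]), (np.int32(9), [458.0, 228.0]), (np.int32(7), [446.0, 229.0])]
```

View pics/c6.png

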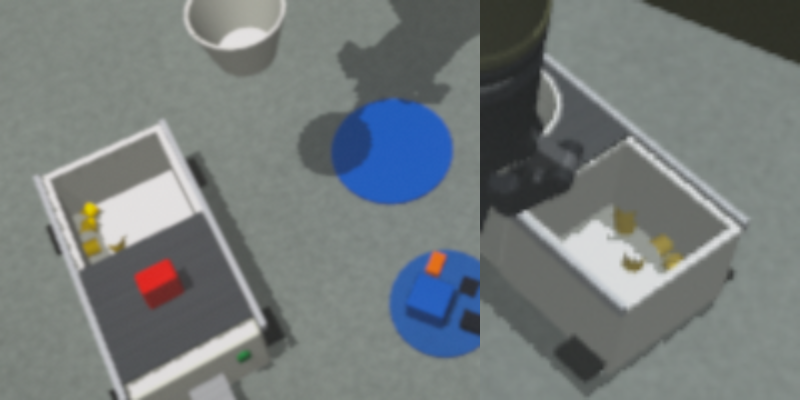

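The cup is empty. The spacers all sit in the hopper, four blobs visible with some overlapping, and the load drop of about 0.75 N matches 72 g. I return the cup to the disc.

servo_tool --motion '[[[0,0,6],[-0.0015,0.0038,0],0.0],[[0,0,6],[-0.0015,0.0038,0],0.0],[[0,0,6],[-0.0015,0.0038,0],0.0],[[0,0,6],[-0.0015,0.0038,0],0.0],[[0,0,6],[-0.0015,0.0038,0],0.0],[[0,0,6],[-0.0015,0.0038,0],0.0],[[0,0,6],[-0.0015,0.0038,0],0.0],[[0,0,6],[-0.0015,0.0038,0],0.0]]'

```text
t: 13.98
position: [0.4468, -0.0246, 0.2568]
eef_rot: [0.082, 0.154, 0.984, -0.013]
ft_force: [0.3, -0.1, -1.6]
width: 0.0109
```

servo_tool --motion '[[[0,0,6],[-0.0015,0.0038,0],0.0],[[0,0,6],[-0.0015,0.0038,-0.01],0.0],[[0,0,4],[-0.0012,0.0026,-0.02],0.0],[[0,0,0],[0,0,-0.03],0.0],[[0,0,0],[0,0,-0.03],0.0],[[0,0,0],[0,0,-0.03],0.0],[[0,0,0],[0,0,-0.02],0.0],[[0,0,0],[0,0,-0.01],0.0]]'

```text
t: 14.65
position: [0.4411, -0.0144, 0.1043]
eef_rot: [0.081, 0.018, 0.997, -0.002]
ft_force: [0.0, -0.9, -0.8]
width: 0.0107
```

Run:
```python
from h import *
st()
```

```text
t 14.65 q [-0.142, 0.242, 2.088, 0.028, 0.65, -1.697] p [0.4411, -0.0144, 0.1043] F [0.0, -0.9, -0.8] w 0.0107
 ytool [ 0.037  0.999 -0.   ] ztool [ 0.161 -0.006 -0.987]
```

servo_tool --motion '[[[0,-0.8,2],[0.001,0.003,-0.018],0.0],[[0,0,0],[0,0,-0.018],0.0],[[0,0,0],[0,0,-0.012],0.0],[[0,0,0],[0,0,-0.005],0.0],[[0,0,0],[0,0,-0.003],0.0],[[0,0,0],[0,0,-0.002],0.0],[[0,0,0],[0,0,-0.001],0.0],[[0,0,0],[0,0,0],0.0]]'

```text
t: 15.32
position: [0.445, -0.0111, 0.0477]
eef_rot: [0.09, 0.0, 0.996, -0.0]
ft_force: [-0.6, 0.6, -0.2]
width: 0.0112
```

Run:
```python
from h import *
st()
```

```text
t 15.32 q [-0.14, 0.355, 2.164, 0.059, 0.443, -1.761] p [0.445, -0.0111, 0.0477] F [-0.6, 0.6, -0.2] w 0.0112
 ytool [ 0.  1. -0.] ztool [ 0.18  -0.    -0.984]
```

servo_tool --motion '[[[0,0,0],[0,0,-0.001],0.0],[[0,0,0],[0,0,-0.001],0.0],[[0,0,0],[0,0,-0.001],0.0],[[0,0,0],[0,0,0],0.0],[[0,0,0],[0,0,0],0.0],[[0,0,0],[0,0,0],0.0],[[0,0,0],[0,0,0],0.0],[[0,0,0],[0,0,0],0.0]]'

```text
t: 15.98
position: [0.4446, -0.011, 0.0449]
eef_rot: [0.09, -0.0, 0.996, -0.0]
ft_force: [-3.4, -0.7, 8.9]
width: 0.0104
```

Run:
```python
from h import *
st()
```

```text
t 15.98 q [-0.14, 0.361, 2.168, 0.06, 0.433, -1.763] p [0.4446, -0.011, 0.0449] F [-3.4, -0.7, 8.9] w 0.0104
 ytool [-0.  1. -0.] ztool [ 0.18   0.    -0.984]
```

servo_tool --motion '[[[0,0,0],[0,0,0],0.05],[[0,0,0],[0,0,0],0.05],[[0,0,0],[0,0,0],0.05],[[0,0,0],[0,0,0],0.05],[[0,0,0],[0,0,0.01],0.05],[[0,0,0],[0,0,0.02],0.05],[[0,0,0],[0,0,0.03],0.05],[[0,0,0],[0,0,0.03],0.05]]'

```text
t: 16.65
position: [0.4433, -0.0108, 0.1342]
eef_rot: [0.088, -0.0, 0.996, 0.0]
ft_force: [2.0, 0.3, -0.0]
width: 0.0498
```

Run:
```python
from h import *
s,R0=st()
m,i=cam("scene"); m2,j=cam("side"); cv2.imwrite("pics/s7.png",i); cv2.imwrite("pics/d7.png",j)
cv2.imwrite("pics/c7.png",np.hstack([cv2.resize(i[230:350,230:350],(400,400)),cv2.resize(j[220:340,290:410],(400,400))]))
from kin import *
c,s4,p=fit(); print(c)
def Rt(h,lean):
    h=np.radians(h);l=np.radians(lean);H=np.array([np.cos(h),np.sin(h),0]);z=H*np.sin(l)-np.array([0,0,1])*np.cos(l);y=np.array([-H[1],H[0],0]);return np.c_[np.cross(y,z),y,z],H
q0=np.array(s["qpos"]); X=np.array([.5636,.2477,.082])
for flip in(0,1):
  for lean in(35,40,45):
    R,H=Rt(50.5,lean); R=R@np.diag([-1,-1,1]) if flip else R
    qs=q0.copy(); qs[5]+=(3.1 if flip else 0)
    for nm,x in(("app",X-.12*R[:,2]),("grip",X),("end",X+.066*np.array([-.772,.636,0]))):
        q,e=ik(x,R,p,s4,qs); qs=q; print(flip,lean,nm,np.round(q,2),round(e,4),"wrist",np.round(x-.354*R[:,2],3))
R,H=Rt(50.5,40); print("total rotvec from now",np.degrees(Ro.from_matrix(R@R0.T).as_rotvec()))
```

```text
t 16.65 q [-0.14, 0.188, 2.054, 0.038, 0.726, -1.737] p [0.4433, -0.0108, 0.1342] F [2.0, 0.3, -0.0] w 0.0498
 ytool [-0.     1.     0.001] ztool [ 0.175  0.001 -0.984]
2.1745153113182866e-07
0 35 app [ 0.11  0.19  1.99  0.54  0.62 -2.68] 0.1896 wrist [0.391 0.038 0.47 ]
0 35 grip [ 0.23  0.41  1.96  0.6   0.42 -2.68] 0.2344 wrist [0.434 0.091 0.372]
0 35 end [ 0.33  0.38  2.04  0.68  0.33 -2.68] 0.2005 wrist [0.383 0.133 0.372]
0 40 app [ 0.11  0.18  2.02  0.57  0.56 -2.68] 0.3021 wrist [0.37  0.013 0.445]
0 40 grip [ 0.24  0.4   1.98  0.63  0.38 -2.68] 0.3375 wrist [0.419 0.072 0.353]
0 40 end [ 0.35  0.37  2.06  0.7   0.29 -2.68] 0.3042 wrist [0.368 0.114 0.353]
0 45 app [ 0.13  0.17  2.06  0.6   0.5  -2.68] 0.4155 wrist [ 0.35  -0.011  0.417]
0 45 grip [ 0.26  0.39  1.99  0.66  0.34 -2.68] 0.4409 wrist [0.404 0.055 0.332]
0 45 end [ 0.37  0.36  2.07  0.73  0.25 -2.68] 0.408 wrist [0.353 0.097 0.332]
1 35 app [-0.01  0.22  2.05  0.85  0.64  0.04] 0.0 wrist [0.391 0.038 0.47 ]
1 35 grip [ 0.11  0.46  2.06  1.21  0.44 -0.28] 0.0 wrist [0.434 0.091 0.372]
1 35 end [ 0.23  0.43  2.14  1.38  0.36 -0.36] 0.0 wrist [0.383 0.133 0.372]
1 40 app [-0.08  0.24  2.13  1.1   0.63 -0.26] 0.0 wrist [0.37  0.013 0.445]
1 40 grip [ 0.07  0.48  2.11  1.52  0.49 -0.62] 0.0 wrist [0.419 0.072 0.353]
1 40 end [ 0.19  0.46  2.2   1.76  0.43 -0.78] 0.0 wrist [0.368 0.114 0.353]
1 45 app [-0.15  0.28  2.2   1.33  0.68 -0.57] 0.0 wrist [ 0.35  -0.011  0.417]
1 45 grip [ 0.03  0.52  2.17  1.77  0.57 -0.91] 0.0 wrist [0.404 0.055 0.332]
1 45 end [ 0.15  0.5   2.26  2.02  0.55 -1.07] 0.0 wrist [0.353 0.097 0.332]
total rotvec from now [ 13.13693315 -27.9319212   49.30223949]
```

View pics/c7.png

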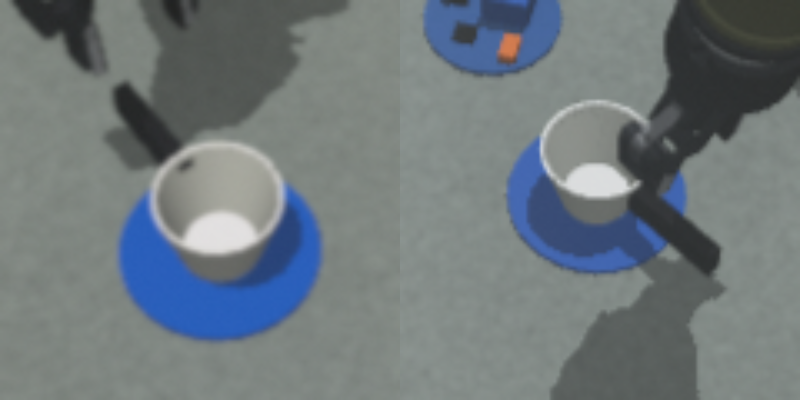

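The cup stands upright and empty on its disc, and it is released. Jaw reachability needs the flipped yaw (−129.5°) before the 40° lean.

servo_tool --motion '[[[0,5,0],[0,0,0.02],0.05],[[0,5,0],[0,0,0.02],0.05],[[0,0,-7],[0.002,0.005,0.02],0.05],[[0,0,-7],[0.002,0.005,0.01],0.05],[[0,0,-7],[0.002,0.005,0.01],0.05],[[0,0,-7],[0.002,0.005,0.01],0.05],[[0,0,-7],[0.002,0.005,0.01],0.05],[[0,0,-7],[0.002,0.005,0],0.05]]'

```text
t: 17.42
position: [0.4574, 0.0193, 0.2349]
eef_rot: [0.003, 0.361, 0.933, -0.0]
ft_force: [1.2, -0.1, -0.1]
width: 0.0499
```

servo_tool --motion '[[[0,0,-7],[0.002,0.005,0],0.05],[[0,0,-7],[0.002,0.005,0],0.05],[[0,0,-7],[0.002,0.005,0],0.05],[[0,0,-7],[0.002,0.005,0],0.05],[[0,0,-7],[0.002,0.005,0],0.05],[[0,0,-7],[0.002,0.005,0],0.05],[[0,0,-7],[0.002,0.005,0],0.05],[[0,0,-7],[0.002,0.005,0],0.05]]'

```text
t: 18.08
position: [0.4721, 0.0593, 0.2328]
eef_rot: [0.001, 0.757, 0.654, -0.003]
ft_force: [-0.4, -0.0, 0.2]
width: 0.0499
```

```bash
cat > goal.py <<'E'
from h import *
import sys
from kin import *
def Rf(lean,h=50.5):
    h=np.radians(h);l=np.radians(lean);H=np.array([np.cos(h),np.sin(h),0]);z=H*np.sin(l)-np.array([0,0,1])*np.cos(l);y=np.array([H[1],-H[0],0]);return np.c_[np.cross(y,z),y,z]
X=np.array([.5636,.2477,.082])
def rep(x,lean):
    s,R0=st(); R=Rf(lean); print("to go: turn",np.round(np.degrees(Ro.from_matrix(R@R0.T).as_rotvec()),1),"shift",np.round(x-np.array(s["position"]),4)); return s
E
python3 - <<'E'
from goal import *
R=Rf(40); s=rep(X-.17*R[:,2],40); c,s4,p=fit(); q=np.array(s["qpos"])
for l,b in((0,.17),(20,.17),(40,.2),(40,.17),(40,.12),(40,.06),(40,0)):
    q,e=ik(X-b*R[:,2],Rf(l),p,s4,q); print(l,b,np.round(q,2),round(e,4))
E
```

```text
t 18.08 q [0.04, 0.183, 1.724, -0.005, 1.236, 0.187] p [0.4721, 0.0593, 0.2328] F [-0.4, -0.0, 0.2] w 0.0499
 ytool [ 0.989 -0.145 -0.002] ztool [-0.002 -0.005 -1.   ]
to go: turn [ 37.3 -16.6 -29.9] shift [ 0.022   0.1041 -0.0206]
0 0.17 [0.24 0.26 1.67 0.   1.21 0.93] 0.0
20 0.17 [0.07 0.15 1.89 0.33 0.88 0.57] 0.0
40 0.2 [-0.21  0.09  2.1   0.9   0.81 -0.11] 0.0
40 0.17 [-0.16  0.15  2.11  0.96  0.74 -0.16] 0.0
40 0.12 [-0.08  0.24  2.13  1.1   0.63 -0.26] 0.0
40 0.06 [ 0.    0.36  2.13  1.3   0.54 -0.43] 0.0
40 0 [ 0.07  0.48  2.11  1.52  0.49 -0.62] 0.0
```

servo_tool --motion '[[[4.66,-2.08,-3.74],[0,0.004,0],0.05],[[4.66,-2.08,-3.74],[0,0.004,0],0.05],[[4.66,-2.08,-3.74],[0,0.004,0],0.05],[[4.66,-2.08,-3.74],[0,0.004,0],0.05],[[4.66,-2.08,-3.74],[0,0.004,0],0.05],[[4.66,-2.08,-3.74],[0,0.004,0],0.05],[[4.66,-2.08,-3.74],[0,0.004,0],0.05],[[4.66,-2.08,-3.74],[0,0.004,0],0.05]]'

```text
t: 18.75
position: [0.4726, 0.0904, 0.2337]
eef_rot: [-0.144, 0.849, 0.4, 0.312]
ft_force: [-1.0, 1.1, -0.3]
width: 0.0498
```

Run:
```python
from goal import *
R=Rf(40); rep(X-.1*R[:,2],40)
m,i=cam("scene"); cv2.imwrite("pics/s8.png",i); m2,j=cam("side"); cv2.imwrite("pics/d8.png",j); 
m3,k=cam("wrist"); cv2.imwrite("pics/w8.png",k)
cv2.imwrite("pics/c8.png",np.hstack([cv2.resize(i[100:340,300:540],(400,400)),cv2.resize(k,(400,300),interpolation=cv2.INTER_AREA) if 0 else cv2.copyMakeBorder(cv2.resize(k,(400,300)),0,100,0,0,cv2.BORDER_CONSTANT)]))
print("fader proj in wrist",proj(m3,[.5655,.25,.0905]),"mark",proj(m3,[.534,.3148,.0585]))
```

```text
t 18.75 q [-0.38, 0.092, 2.102, 0.884, 0.916, -0.241] p [0.4726, 0.0904, 0.2337] F [-1.0, 1.1, -0.3] w 0.0498
 ytool [ 0.77  -0.638  0.005] ztool [ 0.415  0.495 -0.764]
to go: turn [0.  0.3 0.1] shift [ 0.0501  0.1077 -0.0751]
fader proj in wrist [293.24292143 151.7637122 ] mark [236.24397188 145.65498035]
```

View pics/c8.png

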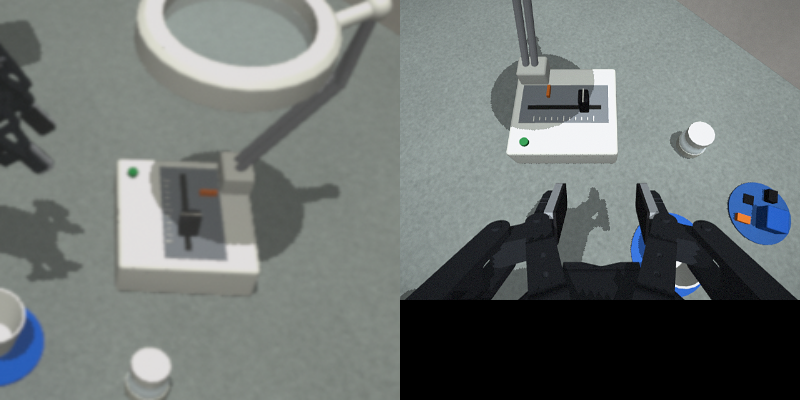

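The wrist view shows the fader line at about (293,147) and the mark at about (237,144), matching the predictions (293,152) and (236,146). I have viewed 11 pictures and keep the last one for the end, so I measure numerically now.

```bash
cat > wm.py <<'E'
from h import *
xh=np.array([.636,.772]);yh=np.array([-.772,.636]);C=np.array([.538,.2735])
def wmeas(m,k,verbose=True):
    f=k.astype(int); pm=proj(m,[.534,.3148,.06])
    def near(mask,p,r):
        ys,xs=np.nonzero(mask); q=np.hypot(xs-p[0],ys-p[1])<r; return np.c_[xs[q],ys[q]]
    o=near((f[...,2]>f[...,0]+50)&(f[...,2]>f[...,1]+30),pm,45)
    P=np.array([onz(m,x,y,.060)[:2] for x,y in o]); L=(P-C)@np.c_[xh,yh]
    print("mark px",o.mean(0).round(1),len(o),"world",P.mean(0).round(4),"ctrl x,y mm",(L.mean(0)*1000).round(1),"y range",(np.percentile(L[:,1],[2,98])*1000).round(1))
    return L.mean(0)[1]
def fmeas(m,k,yf):
    f=k.astype(int); best=[]
    pc=proj(m,[*(C+yf*yh),.0905]); r=30
    ys,xs=np.mgrid[int(pc[1]-r):int(pc[1]+r),int(pc[0]-r):int(pc[0]+r)]
    P=np.array([onz(m,x,y,.0905)[:2] for x,y in zip(xs.ravel(),ys.ravel())]); L=(P-C)@np.c_[xh,yh]; g=f[ys.ravel(),xs.ravel()].max(1)
    s=(abs(L[:,0])<.010)&(abs(L[:,1]-yf)<.014)
    b=np.round(L[s,1]*1000).astype(int); print("fader profile y:max-chan",[(int(v),int(g[s][b==v].mean())) for v in np.unique(b)])
E
python3 - <<'E'
from wm import *
m=optics.camera_model("wrist"); k=cv2.imread("pics/w8.png"); print(wmeas(m,k)); fmeas(m,k,-.0363)
E
```

```text
mark px [237.2 145.2] 121 world [0.5364 0.3128] ctrl x,y mm [29.3 26.3] y range [23.1 29.5]
0.02628398030046186
fader profile y:max-chan [(-50, 120), (-49, 139), (-48, 130), (-47, 95), (-46, 74), (-45, 31), (-44, 22), (-43, 22), (-42, 24), (-41, 24), (-40, 16), (-39, 30), (-38, 113), (-37, 186), (-36, 106), (-35, 13), (-34, 18), (-33, 22), (-32, 22), (-31, 16), (-30, 28), (-29, 88), (-28, 108), (-27, 104), (-26, 104), (-25, 103), (-24, 103), (-23, 103), (-22, 103)]
```

servo_tool --motion '[[[0,0,0],[0.0063,0.0135,-0.008],0.05],[[0,0,0],[0.0063,0.0135,-0.008],0.05],[[0,0,0],[0.0063,0.0135,-0.008],0.05],[[0,0,0],[0.0063,0.0135,-0.008],0.05],[[0,0,0],[0.0063,0.0135,-0.01],0.05],[[0,0,0],[0.0063,0.0135,-0.01],0.05],[[0,0,0],[0.0063,0.0135,-0.011],0.05],[[0,0,0],[0.0063,0.0125,-0.012],0.05]]'

```text
t: 19.57
position: [0.5248, 0.1997, 0.1593]
eef_rot: [-0.143, 0.848, 0.405, 0.311]
ft_force: [0.2, 0.2, -0.3]
width: 0.0501
```

Run:
```python
from goal import *; from wm import *
R=Rf(40); rep(X,40); m,k=cam("wrist"); cv2.imwrite("pics/w9.png",k); wmeas(m,k); fmeas(m,k,-.0363)
```

```text
t 19.57 q [-0.047, 0.282, 2.126, 1.159, 0.595, -0.321] p [0.5248, 0.1997, 0.1593] F [0.2, 0.2, -0.3] w 0.0501
 ytool [ 0.776 -0.631  0.008] ztool [ 0.411  0.495 -0.766]
to go: turn [ 0.3  0.4 -0.4] shift [ 0.0388  0.048  -0.0773]
mark px [235.7 218.6] 248 world [0.5349 0.3135] ctrl x,y mm [28.9 27.9] y range [24.7 31. ]
fader profile y:max-chan [(-50, 161), (-49, 162), (-48, 162), (-47, 162), (-46, 162), (-45, 161), (-44, 158), (-43, 64), (-42, 24), (-41, 29), (-40, 28), (-39, 28), (-38, 28), (-37, 36), (-36, 164), (-35, 191), (-34, 47), (-33, 22), (-32, 26), (-31, 28), (-30, 29), (-29, 23), (-28, 29), (-27, 101), (-26, 105), (-25, 108), (-24, 104), (-23, 108), (-22, 94)]
```

The two wrist measurements agree: mark − fader = 63.3 and 63.4 mm. I advance, grip, then check.

servo_tool --motion '[[[0,0,0],[0.0055,0.007,-0.011],0.05],[[0,0,0],[0.0055,0.007,-0.011],0.05],[[0,0,0],[0.0055,0.007,-0.011],0.05],[[0,0,0],[0.0055,0.007,-0.011],0.05],[[0,0,0],[0.0055,0.007,-0.011],0.05],[[0,0,0],[0.0055,0.007,-0.011],0.05],[[0,0,0],[0.0055,0.0065,-0.011],0.05],[[0,0,0],[0,0,0],0.05]]'

```text
t: 20.28
position: [0.5629, 0.2482, 0.0809]
eef_rot: [-0.145, 0.848, 0.404, 0.31]
ft_force: [0.5, 0.8, 0.1]
width: 0.0499
```

Run:
```python
from goal import *; from wm import *
rep(np.array([.5635,.2486,.082]),40); m,k=cam("wrist"); cv2.imwrite("pics/w10.png",k); wmeas(m,k); fmeas(m,k,-.0355)
```

```text
t 20.28 q [0.072, 0.482, 2.115, 1.533, 0.484, -0.643] p [0.5629, 0.2482, 0.0809] F [0.5, 0.8, 0.1] w 0.0499
 ytool [ 0.776 -0.631  0.005] ztool [ 0.409  0.496 -0.766]
to go: turn [ 0.2  0.3 -0.4] shift [0.0006 0.0004 0.0011]
mark px [192.9 267.9] 669 world [0.5349 0.3135] ctrl x,y mm [28.9 27.8] y range [24.2 31.4]
fader profile y:max-chan [(-47, 147), (-46, 150), (-45, 141), (-44, 148), (-43, 68), (-42, 31), (-41, 38), (-40, 36), (-39, 34), (-38, 33), (-37, 36), (-36, 185), (-35, 208), (-34, 62), (-33, 34), (-32, 35), (-31, 34), (-30, 35), (-29, 31), (-28, 26), (-27, 91), (-26, 96), (-25, 95), (-24, 99), (-23, 128)]
```

servo_tool --motion '[[[0,0,0],[0,0,0.001],0.0],[[0,0,0],[0,0,0],0.0],[[0,0,0],[0,0,0],0.0],[[0,0,0],[0,0,0],0.0],[[0,0,0],[0,0,0],0.0],[[0,0,0],[0,0,0],0.0],[[0,0,0],[-0.002,0.0016,0],0.0],[[0,0,0],[-0.004,0.0033,0],0.0]]'

```text
t: 21.0
position: [0.5568, 0.2503, 0.0842]
eef_rot: [-0.143, 0.849, 0.402, 0.312]
ft_force: [-0.5, -3.5, 6.1]
width: 0.0149
```

servo_tool --motion '[[[0,0,0],[-0.0065,0.0054,0],0.0],[[0,0,0],[-0.0065,0.0054,0],0.0],[[0,0,0],[-0.0065,0.0054,0],0.0],[[0,0,0],[-0.0065,0.0054,0],0.0],[[0,0,0],[-0.0065,0.0054,0],0.0],[[0,0,0],[-0.0065,0.0053,0],0.0],[[0,0,0],[-0.0038,0.003,0],0.0],[[0,0,0],[0,0,0],0.0]]'

```text
t: 21.67
position: [0.5121, 0.2872, 0.0842]
eef_rot: [-0.145, 0.849, 0.403, 0.311]
ft_force: [-4.1, -1.5, 7.8]
width: 0.0147
```

Run:
```python
from goal import *; from wm import *
rep(np.array([.5147,.2888,.082]),40); m,k=cam("wrist"); cv2.imwrite("pics/w11.png",k); wmeas(m,k); fmeas(m,k,.0278)
```

```text
t 21.67 q [0.185, 0.451, 2.203, 1.761, 0.433, -0.783] p [0.5121, 0.2872, 0.0842] F [-4.1, -1.5, 7.8] w 0.0147
 ytool [ 0.773 -0.634  0.005] ztool [ 0.412  0.496 -0.765]
to go: turn [ 0.1  0.3 -0.2] shift [ 0.0026  0.0016 -0.0022]
mark px [319.5 265.4] 429 world [0.535  0.3141] ctrl x,y mm [29.5 28.2] y range [25.9 30.6]
fader profile y:max-chan [(16, 123), (17, 115), (18, 65), (19, 25), (20, 24), (21, 32), (22, 33), (23, 34), (24, 34), (25, 30), (26, 123), (27, 212), (28, 141), (29, 30), (30, 34), (31, 35), (32, 35), (33, 35), (34, 27), (35, 23), (36, 48), (37, 98), (38, 126), (39, 122), (40, 120)]
```

The line is at 27.0 against the mark at 28.2 mm. I nudge 1 mm, release and back out along the tool axis.

servo_tool --motion '[[[0,0,0],[-0.0008,0.0006,0],0.0],[[0,0,0],[0,0,0],0.0],[[0,0,0],[0,0,0],0.045],[[0,0,0],[0,0,0],0.045],[[0,0,0],[0,0,0],0.045],[[0,0,0],[0,0,0],0.045],[[0,0,0],[-0.004,-0.005,0.0077],0.045],[[0,0,0],[-0.004,-0.005,0.0077],0.045]]'

```text
t: 22.38
position: [0.5035, 0.2773, 0.098]
eef_rot: [-0.144, 0.849, 0.403, 0.31]
ft_force: [0.3, 0.3, -0.1]
width: 0.0451
```

servo_tool --motion '[[[0,0,0],[-0.008,-0.01,0.015],0.045],[[0,0,0],[-0.008,-0.01,0.015],0.045],[[0,0,0],[-0.008,-0.01,0.015],0.045],[[0,0,0],[-0.008,-0.01,0.015],0.045],[[0,0,0],[-0.008,-0.01,0.015],0.045],[[0,0,0],[-0.008,-0.01,0.01],0.045],[[0,0,0],[0,0,0],0.045],[[0,0,0],[0,0,0],0.045]]'

```text
t: 23.05
position: [0.456, 0.2169, 0.184]
eef_rot: [-0.144, 0.849, 0.402, 0.311]
ft_force: [0.6, -0.5, -0.6]
width: 0.0452
```

Run:
```python
from goal import *; from wm import *
st(); m,k=cam("wrist"); cv2.imwrite("pics/w12.png",k); wmeas(m,k); fmeas(m,k,.0278)
_,i=cam("scene"); _,j=cam("side"); cv2.imwrite("pics/s12.png",i); cv2.imwrite("pics/d12.png",j)
a=np.hstack([cv2.resize(k,(400,300)),cv2.resize(i,(400,300))]); b=np.hstack([cv2.resize(j[130:310,280:500],(400,300)),cv2.resize(i[280:440,100:260],(400,300))]); cv2.imwrite("pics/c12.png",np.vstack([a,b]))
```

```text
t 23.05 q [-0.001, 0.155, 2.221, 1.13, 0.579, -0.241] p [0.456, 0.2169, 0.184] F [0.6, -0.5, -0.6] w 0.0452
 ytool [ 0.773 -0.635  0.007] ztool [ 0.413  0.494 -0.765]
mark px [318.4 194.3] 93 world [0.5378 0.3172] ctrl x,y mm [33.6 28. ] y range [25.7 30.1]
fader profile y:max-chan [(14, 103), (15, 103), (16, 103), (17, 104), (18, 106), (19, 102), (20, 16), (21, 23), (22, 25), (23, 26), (24, 23), (25, 13), (26, 66), (27, 183), (28, 129), (29, 8), (30, 24), (31, 25), (32, 24), (33, 23), (34, 20), (35, 51), (36, 111), (37, 104), (38, 103), (39, 104), (40, 104), (41, 104), (42, 104)]
```

View pics/c12.png

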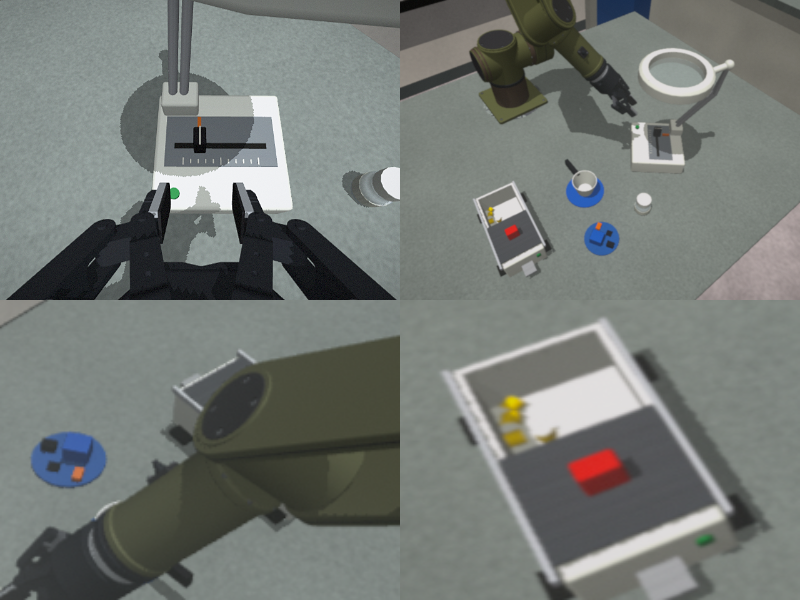

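The line sits at about 27.5 mm and the mark at 28.0 mm. Everything is in place and the tool touches nothing, so I hand in.

```bash
python3 -c "
from workcell import robot; print(robot.hand_in())"
```

```text
the job is handed in; nothing more can be done
None
```

I did every step of the task and handed the job in at about 23 s. The hand-in gave no verdict, so the results below rest on my own checks.

- **Shutter:** I pushed it until it met the end stop (22 N at the wrist). It is still open in the last picture.
- **Spacers:** I tilted the cup to about 119° over the hopper. The wrist load fell by about 0.7 N, which matches all six spacers (72 g). The cup was empty and none lay outside the hopper. I could not count all six in the hopper, because they overlap or are partly hidden: I saw four separate blobs.
- **Cup:** It stands upright and released near the middle of its disc, judged from the pictures and not measured to the millimetre.
- **Fader:** After release, its line measured about 27.5 mm and the orange mark about 28.0 mm on the same scale. That leaves them about 0.5 mm apart, within the 5 mm allowed. My first estimate, from the fixed cameras, put the mark 1 to 2 mm further along. I used the wrist camera's values because its views agreed with each other.
- **Circuit board and jar:** Neither looks moved in the last picture, and I never touched them.
- **Gripper:** It was clear of everything, with near-zero force, when I handed in.

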